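# Vent the test cell and take off its cap nut

### The job

Vent the test cell: squeeze the trigger against its pistol grip between the gripper's fingers, fully home, hold it for about two seconds, and let it spring back out. Only then unscrew the knurled cap nut from the stud on top of the cell (anticlockwise), lift it clear, and set it down upright, without dropping it, on the floor of the tray. Do not shift the rock core, the jar or the brush.

Things in the scene. Friction and masses are not known exactly. Their poses are not given: they have to be found in the camera images.
- squeeze (a point): Where to squeeze, midway across the black ribbed pistol grip plus pressed trigger. z runs up along the grip, which leans 40 degrees from vertical toward the station's front; y is horizontal, across, to the trigger's side. The grip is a fixed bar 30 mm (x) by 24 mm (y): here y -19 to +5 mm, ending at z +35 mm. Come in along z, tool tilted: the gauge hangs above.
- trigger (a joint): Angle in rad: 0 let go, 0.16 home at its stop. Aluminium bar 92 x 24 x 12 mm beside the grip, hinged at squeeze z -75 mm, free end at z +16. Home, it lies parallel to the grip, y +7 to +19 mm in the squeeze frame; let go, its outer face is at y +31 there, +34 at its end. Sprung: about 4 N at the squeeze point to start it, 10 N when home; it springs back by itself.
- station: Vent station, fixed: dark base 150 x 110 x 12 mm, grey upright block 60 x 44 mm, and on it a round steel gauge 68 mm across (axis along x, underside 220 mm and top 288 mm above the table, front face at x -73 mm) above the grip's root. Origin: centre of the base's underside; front is -x, which looks to the robot's left (about +y). Squeeze point: x -94, y +7, z 132 mm; trigger on the +y side.
- nut: Loose steel cap nut, about 0.45 kg, 64 mm tall: skirt 72 mm across to height 32 mm, above it a round knurled grip 58 mm across. Origin: centre of its underside, z up. Starts screwed fully down on the stud, underside on the top plate. Right-hand thread: anticlockwise from above it rises 24 mm a turn (2 mm play) and is free after about 3.3 rad; stays put when let go.
- stud (a point): Foot of the cell's threaded stud, on its axis, on the top plate, 135 mm above the table; z up. The stud is 35 mm across its thread and 27 mm tall.
- cell: Test cell, fixed: clear cylinder 100 mm across between a dark base 140 mm across and an aluminium top plate 124 mm across; plate top at 135 mm. Origin: centre of its underside, under the stud.
- tray: Fixed open grey tray 130 (x) x 150 (y) x 25 mm, walls 4 mm, floor 4 mm thick. Origin: centre of its underside.
- core: Bystander: standing rock core 54 mm across, 110 mm tall; origin at the centre of its underside.
- jar: Bystander: glass jar with black lid, 60 mm across, 85 mm tall; origin at the centre of its underside.
- brush: Bystander: brush 160 mm long lying along its x; origin under its middle.
Mind the look-alikes: they are no part of the job. Of the things that look like the cell, the smallest one is meant.

How it is judged:
By the outcome, as a careful person would: the job done as asked, in the order asked, and still so for the second after the job is handed in, with the robot touching nothing.
It also fails if it takes over 72 s, if anything falls off the work surface, if the arm or the gripper's body presses on something with over 40 N, if the wrist force passes 120 N, or if a joint passes its speed limit or range.

### The arm

A 6-joint arm with a two-finger parallel gripper is mounted at the origin on the work surface. World frame = base frame: x ahead of the robot, y to its left, z up, the work surface at z = 0. Lengths are in mm, angles in rad, forces in N, time in s.
With the tool pointing down it reaches from about 375 to 975 mm from the base axis. Payload 3.8 kg.
Tool frame: the origin (TCP) lies between the finger pads, 19 mm behind the fingertips; this is the grasp point; z points along the fingers, y is the line along which they close (so a half turn about z gives the same grasp; the last joint's range is limited). The gripper opens to 88 mm and grips with 3 to 60 N. Pads are 18 mm wide; open, the fingers measure 123 mm over their backs; the gripper's body (75 mm by 187 mm) begins 45 mm behind the grasp point.
Start: joints at [1.105, 0.264, 1.604, -0, 1.274, -0.037], TCP at [280.649, 613.885, 257.406] pointing down, gripper open.
Joint ranges: [-2.63, 2.63], [-0.94, 2.18], [0.31, 2.57], [-1.31, 4.45], [0, 2.66], [-2.55, 2.55]. Speed limits (rad/s): [2.57, 2.57, 3.14, 3.14, 3.14, 3.14].

### API

Orientations are given as a 3x3 rotation matrix whose columns are the frame's x, y, z axes.
In Python, from station import bot gives the robot as it stands. Calls block until the motion is done:
- bot.reach(position, orientation): joint-space move of the TCP to a pose.
- bot.move_straight(position, frame=None, max_speed=150): straight line of the TCP; frame=None keeps the orientation; max_speed is the mean speed in mm/s.
- bot.goto_joints(angles): joint-space move.
- bot.release() and bot.grab(grasp_force=None): open the fingers fully, or close them until they stop; grasp_force is the grip in N (None keeps the last).
- bot.dwell(seconds).
- bot.ik(position, orientation): joint angles nearest the present ones, or None.
- bot.snapshot(name): name is "scene" or "top" or "wrist"; returns a dict with "image" (384x512x3 uint8, red, green, blue), "range_z" (384x512 float32, mm along the optical axis (not along the pixel's ray), 0 where there is no reading), "fx", "fy", "cx", "cy" (pixels), "dist" ([k1, k2, p1, p2, k3] as OpenCV has them; the pictures are not rectified), "eye" and "attitude" of the camera in the world. Camera axes: x right, y down, z forward; pixel columns grow to the right and rows downward; lengths in mm; the calibration is good to about 2 mm. A picture is of the moment at which its call begins.
A pose or a line that the arm cannot do raises bot.PlanningError and nothing moves.
- bot.finish_job(): hands the job in; it is judged then, once.
Readings, each from a call of its own:
- bot.read_t(): time.
- bot.read_joint_pos(): joint angles.
- bot.read_qd(): joint speeds.
- bot.read_joint_torque(): joint torques, N m.
- bot.read_tool_pos(): TCP position.
- bot.read_eef_rot(): TCP orientation.
- bot.read_force(): force on the tool from outside, world axes, zero at the start.
- bot.read_ft_torque(): the same for the moment, N m.
- bot.read_grip_width(): finger opening in mm.
- bot.read_gripper_force(): force on a finger pad.
Only numpy, scipy, OpenCV 4.12 (cv2) and the standard library are available. Lean on these libraries where they do the work, as an engineer would, in place of code of your own. Each camera call takes 0.05 s, during which the arm holds its last target. There are 200 camera calls.

## Working session

There is one attempt and no reset: what is moved stays moved. The work goes in short steps, each a Python script; the robot and the scene stay as the last script left them, time stands still between calls to the robot, and variables do not carry over. Pictures are saved under pics/ and viewed, at most 10 in all, crops included, and the job is handed in when it is done.

```bash
ls; mkdir -p pics; cat > h.py <<'E'
import numpy as np, cv2
from station import bot
def cloud(s):
    h,w=s["range_z"].shape
    K=np.array([[s["fx"],0,s["cx"]],[0,s["fy"],s["cy"]],[0,0,1]],float)
    u,v=np.meshgrid(np.arange(w),np.arange(h))
    n=cv2.undistortPoints(np.stack([u,v],-1).reshape(-1,1,2).astype(np.float64),K,np.array(s["dist"],float)).reshape(h,w,2)
    d=s["range_z"].astype(float)
    P=np.dstack([n*d[...,None],d])@np.array(s["attitude"]).T+np.array(s["eye"])
    P[d<=0]=np.nan
    return P
def save(s,name): cv2.imwrite("pics/"+name,cv2.cvtColor(s["image"],cv2.COLOR_RGB2BGR))
E
python3 - <<'E'
from h import *
ims=[]
for n in("scene","top"):
    s=bot.snapshot(n); np.savez(n+".npz",im=s["image"],P=cloud(s)); 
    print(n,s["eye"],np.round(s["attitude"],3).tolist(),s["fx"])
    save(s,n+".png")
print(bot.read_t())
E
```

```text
pics
scene [1048.89530568  820.62394709  773.72500046] [[-0.822, 0.311, -0.478], [0.57, 0.428, -0.702], [-0.014, -0.849, -0.529]] 375.4124708530779
top [ 250.24030332  -84.52097126 1517.18929908] [[0.012, -0.988, 0.154], [-1.0, -0.009, 0.021], [-0.019, -0.154, -0.988]] 418.79942150963785
0.1
```

View pics/scene.png

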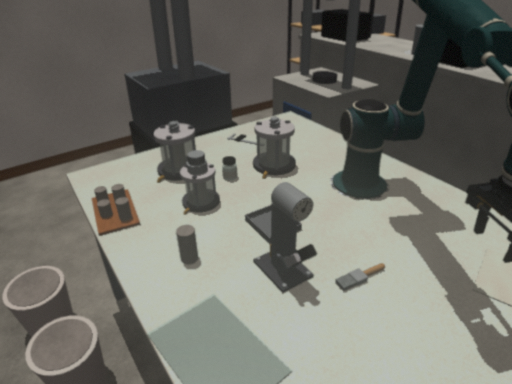

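View pics/top.png

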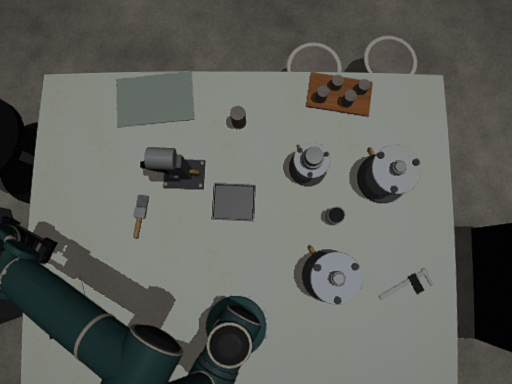

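The scene picture shows the vent station at about (285,230), the tray behind it, and the smallest cell with the big nut at (200,180). The top picture has the station at (185,172), gauge (160,158), tray (234,202), cell/nut (313,157), core (238,117), jar (335,215) and brush (140,215). Next I'll measure them.

```bash
cat > m.py <<'E'
from h import *
T=np.load("top.npz");P=T["P"];S=np.load("scene.npz")["P"]
def sel(P,c,r,z0,z1):
    m=(np.hypot(P[...,0]-c[0],P[...,1]-c[1])<r)&(P[...,2]>z0)&(P[...,2]<z1); return P[m]
def circ(Q):
    q=Q[:,:2].astype(np.float32); return cv2.minEnclosingCircle(q),q.mean(0),len(q),np.median(Q[:,2])
for n,(u,v) in dict(nut=(314,156),core=(238,112),jar=(335,212),brush=(140,215),tray=(234,202),gauge=(160,158),base=(197,183)).items(): print(n,P[v,u].round(1))
c=P[156,314,:2]
print("nuttop",circ(sel(P,c,60,190,212)),circ(sel(S,c,60,190,212)))
print("skirt",circ(sel(P,c,80,160,175)))
print("plate",circ(sel(P,c,85,128,142)))
c=P[112,238,:2];print("core",circ(sel(P,c,60,100,120)))
c=P[212,335,:2];print("jar",circ(sel(P,c,60,75,95)))
c=P[202,234,:2]
Q=sel(P,c,120,17,30);print("trayrim",cv2.minAreaRect(Q[:,:2].astype(np.float32)),len(Q))
Q=sel(P,c,120,-3,30); Q=sel(P,c,70,1,9); print("floor",cv2.minAreaRect(Q[:,:2].astype(np.float32)),np.median(Q[:,2]))
c=P[183,197,:2]
for X,n in((P,"top"),(S,"scene")):
    Q=sel(X,c,150,8,16);print("base",n,cv2.minAreaRect(Q[:,:2].astype(np.float32)),len(Q),np.median(Q[:,2]))
    Q=sel(X,c,170,215,300);print("gauge",n,cv2.minAreaRect(Q[:,:2].astype(np.float32)),len(Q),np.percentile(Q[:,2],99))
    Q=sel(X,c,170,20,215);print("mid",n,len(Q))
s=cv2.imread("pics/scene.png")[170:300,220:340]; t=cv2.imread("pics/top.png")[130:230,110:270]
cv2.imwrite("pics/c1.png",np.hstack([cv2.resize(s,(380,411),interpolation=2),cv2.resize(t,(420,411),interpolation=2)]))
E
python3 m.py
```

```text
nut [ 566.8 -254.4  195.6]
core [ 7.447e+02 -5.000e-01  1.090e+02]
jar [ 397.  -339.2   83.3]
brush [385.  354.6  21.8]
tray [438.7  14.4   2.1]
gauge [536.  224.4 285.6]
base [506.8 151.4   8.5]
nuttop (((568.3539428710938, -255.0800018310547), 30.67379379272461), array([ 567.6056, -254.2473], dtype=float32), 263, np.float64(198.80852730490983)) (((570.86279296875, -255.22891235351562), 33.58539962768555), array([ 575.69305, -249.47093], dtype=float32), 147, np.float64(198.67329419663372))
skirt (((568.8296508789062, -254.33139038085938), 36.10384750366211), array([ 552.83496, -246.64362], dtype=float32), 89, np.float64(166.43582008750263))
plate (((569.1792602539062, -254.09971618652344), 63.17671203613281), array([ 563.9405 , -251.45361], dtype=float32), 615, np.float64(135.25011831837196))
core (((741.5530395507812, 2.3624751567840576), 27.197486877441406), array([740.6829   ,   2.2380927], dtype=float32), 187, np.float64(110.12449940442662))
jar (((388.9817810058594, -343.8308410644531), 24.742753982543945), array([ 388.63824, -343.96344], dtype=float32), 163, np.float64(85.25150286668122))
trayrim ((437.1912536621094, 15.122196197509766), (150.40707397460938, 130.64210510253906), 87.69609069824219) 184
floor ((438.5177917480469, 15.071578979492188), (133.7930145263672, 137.70448303222656), 16.433149337768555) 4.775514825573737
base top ((497.9303894042969, 151.80992126464844), (258.6281433105469, 283.5625305175781), 5.336782455444336) 618 11.566334567069816
gauge top ((541.7789916992188, 223.1885986328125), (102.98831176757812, 68.04049682617188), 87.74789428710938) 749 291.94504135733723
mid top 540
base scene ((517.3568115234375, 155.7589111328125), (280.16058349609375, 166.52464294433594), 58.850154876708984) 895 11.735721482811755
gauge scene ((547.4524536132812, 221.5787811279297), (108.22599029541016, 65.29932403564453), 89.8776626586914) 1152 288.5750810793545
mid scene 1644
```

View pics/c1.png

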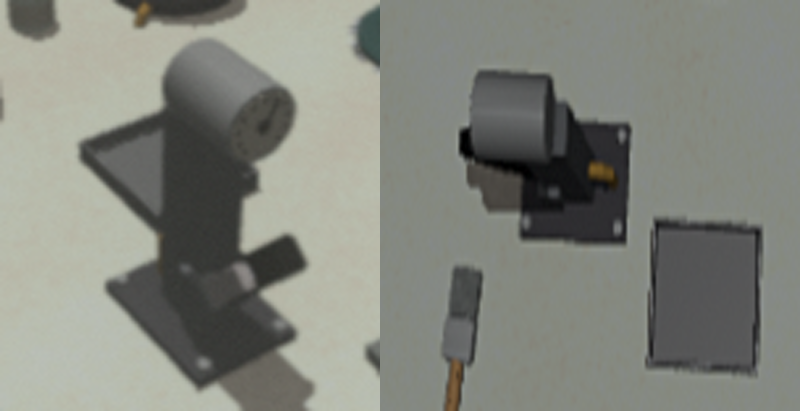

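```bash
cat > m2.py <<'E'
from h import *
for n,seed in(("top",(197,183)),("scene",(265,270))):
    D=np.load(n+".npz");P=D["P"];im=D["im"]
    m=((P[...,2]>7)&(P[...,2]<17)&(im.max(-1)<95)).astype(np.uint8)
    _,L,st,_=cv2.connectedComponentsWithStats(m,connectivity=4)
    ds=[(np.hypot(*(np.argwhere(L==i)-[seed[1],seed[0]]).T).min(),i) for i in range(1,len(st)) if st[i,4]>40]
    k=min(ds)[1];Q=P[L==k];r=cv2.minAreaRect(Q[:,:2].astype(np.float32))
    print(n,len(Q),r,cv2.boxPoints(r).round(0).tolist(),np.median(Q[:,2]))
    # gauge
    c=np.array([540,222]);G=P[(np.hypot(P[...,0]-c[0],P[...,1]-c[1])<90)&(P[...,2]>222)&(P[...,2]<295)]
    print(" gauge",cv2.minAreaRect(G[:,:2].astype(np.float32)),G[:,1].min(),np.percentile(G[:,1],[1,50,97,99,100]))
    ridge=G[G[:,2]>284];print(" ridge",ridge[:,:2].mean(0),len(ridge))
    # points of grip/trigger region
    R=P[(np.abs(P[...,0]-540)<60)&(P[...,1]>215)&(P[...,1]<340)&(P[...,2]>40)&(P[...,2]<200)]
    print(" grip",len(R),R.min(0) if len(R) else 0,R.max(0) if len(R) else 0)
E
python3 m2.py
```

```text
top 537 ((539.303466796875, 202.63951110839844), (153.14105224609375, 109.62702178955078), 89.61762237548828) [[484.0, 126.0], [594.0, 126.0], [595.0, 279.0], [485.0, 280.0]] 12.231206787204883
 gauge ((541.7789916992188, 223.1885986328125), (102.98831176757812, 68.04049682617188), 87.74789428710938) 171.21565244136804 [173.61050488 220.55871688 270.19319024 272.41631249 274.86397085]
 ridge [541.93261944 229.81910922] 288
 grip 154 [511.12076044 215.13439369  42.35056857] [555.99981118 326.06340872 185.62317429]
scene 845 ((546.1792602539062, 200.5353546142578), (150.68136596679688, 108.642578125), 88.59941864013672) [[490.0, 127.0], [599.0, 124.0], [602.0, 275.0], [494.0, 277.0]] 11.71771821776042
 gauge ((547.454345703125, 222.46133422851562), (106.46092224121094, 65.29932403564453), 89.8776626586914) 169.19609083052092 [185.44629754 251.00534662 274.25393786 274.79042491 275.73567929]
 ridge [547.1100179  231.53372043] 253
 grip 1045 [514.8865065  215.01621839  40.29422143] [589.76708307 326.80522284 199.63229602]
```

```bash
cat >> h.py <<'E'
def sq(o=(543,201.5),f=(0.013,1.0)):
    f=np.append(np.array(f)/np.hypot(*f),0); xs=-f; ys=np.cross([0,0,1],xs)
    p=np.array([o[0],o[1],0])+xs*-94+ys*7+np.array([0,0,132.])
    zs=np.cos(np.radians(40))*np.array([0,0,1])+np.sin(np.radians(40))*f
    return p,np.column_stack([np.cross(ys,zs),ys,zs])
def tools(R):  # two tool orientations pointing down -z of R, closing along y
    return [np.column_stack([np.cross(s*R[:,1],-R[:,2]),s*R[:,1],-R[:,2]]) for s in(1,-1)]
E
python3 - <<'E'
from h import *
p,R=sq();print(p,R.round(3).tolist())
for T in tools(R):
    for d in(0,100,190): print(d,bot.ik(p+R[:,2]*d,T))
E
```

```text
[551.22130533 295.4010657  132.        ] [[-0.01, 1.0, 0.008], [-0.766, -0.013, 0.643], [0.643, 0.0, 0.766]]
0 [ 0.70305179  0.55940171  1.58286392 -0.5072556   1.51132258  0.88193539]
100 [ 0.76434633  0.5660106   1.41870476 -0.47877837  1.67565657  0.85503884]
190 [ 0.81377299  0.60056417  1.23647048 -0.46696646  1.82835285  0.82890985]
0 [ 0.70305179  0.55940171  1.58286392 -0.5072556   1.51132258 -2.25965726]
100 [ 0.76434633  0.5660106   1.41870476 -0.47877837  1.67565657 -2.28655381]
190 [ 0.81377299  0.60056417  1.23647048 -0.46696646  1.82835285 -2.31268281]
```

```bash
python3 - <<'E'
from h import *
p,R=sq();T=tools(R)[0]
bot.reach(p+R[:,2]*190,T)
s=bot.snapshot("wrist");np.savez("w1.npz",im=s["image"],P=cloud(s));save(s,"w1.png")
print(bot.read_t(),s["eye"],s["attitude"])
C=cloud(s);Q=(C-p)@R;np.set_printoptions(suppress=True,precision=1)
# y-profile in squeeze frame at various z
for z in(-30,-15,0,10,20,30,36):
    m=(abs(Q[...,2]-z)<3)&(abs(Q[...,0])<22)&(abs(Q[...,1])<60);q=Q[m];print(z,len(q),np.percentile(q,[2,50,98],axis=0).T.tolist() if len(q) else '')
E
```

```text
1.4167 [553.63971536 556.99055648 327.11244756] [[ 0.99993171 -0.0054629  -0.01033115]
 [-0.0116338  -0.54922026 -0.83559665]
 [-0.00110929  0.83565977 -0.54924631]]
-30 42 [[-16.420897602919727, -10.340957262148471, 8.913185403750418], [-13.586625765668334, 16.589028621693252, 25.038660140695107], [-32.860774961287525, -29.05915643653629, -27.220558383974417]]
-15 38 [[-12.106203835594483, -6.784258535803211, 8.666586949979349], [18.937518648577758, 19.479486210562822, 28.424641399555828], [-17.634148529935885, -15.764262365218748, -12.13305686553536]]
0 52 [[-15.596384792646235, -4.92852380161594, 9.390862390618258], [-11.317533337284639, 22.040455540589022, 31.41757949819878], [-2.898603638509144, -0.3490200762471721, 2.711440611222009]]
10 112 [[-15.636349045847318, -9.00978764750823, 11.477298076460416], [-12.76242368516593, 24.079450914407303, 35.486945680310065], [7.083028970951253, 10.989598511818366, 12.935299400044531]]
20 94 [[-16.451843054730784, -15.387273903300574, 14.719863304881567], [-16.423997432830244, -1.9855503528192289, 8.597160143670703], [19.361027552855493, 21.1640447515861, 22.720266474496334]]
30 314 [[-15.256335475696872, -4.3775735798718785, 14.304020286453929], [-15.92703953624417, -2.3918384439740077, 7.538460240433357], [28.37170389380208, 31.860093348370327, 32.96012187102197]]
36 531 [[-13.3682315709814, -0.9807970671727159, 11.276924164541851], [-13.81238596486534, -4.16485201949446, 5.09271825636481], [33.06413147685585, 33.96326127437323, 35.34378401433795]]
```

View pics/w1.png

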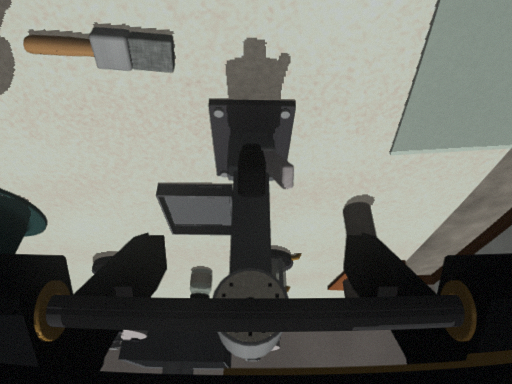

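The wrist view shows the grip end at (253,160), the trigger to its right at (288,175) and the gauge at (250,300). The grip lies about 2–3 mm further in +y than I estimated, so I'll correct by 2 mm and squeeze.

```bash
python3 - <<'E'
from h import *
p,R=sq((545,201.5));T=tools(R)[0];np.set_printoptions(suppress=True,precision=2)
bot.move_straight(p+R[:,2]*60,T,150)
print(bot.read_force()@R)
bot.move_straight(p,T,80)
print("in",bot.read_t(),bot.read_force()@R,bot.read_tool_pos()-p)
bot.grab(30)
for i in range(3):
    print(bot.read_t(),bot.read_grip_width(),bot.read_gripper_force(),bot.read_force()@R,(bot.read_tool_pos()-p)@R)
    bot.dwell(0.1)
s=bot.snapshot("scene");save(s,"sq.png")
E
```

```text
[0.49 0.32 0.29]
in 3.3333 [ 0.21  0.64 -0.53] [0.29 0.2  0.35]
4.15 36.94619334582696 29.931878960633185 [-0.36  0.05  8.19] [-0.19  0.66  1.86]
4.25 37.20410384204813 29.93516257905867 [-0.28  1.46  7.31] [-0.19  0.66  1.86]
4.35 37.430361909289715 29.935980852751527 [-1.25  1.63  7.97] [-0.21  0.67  1.86]
```

```bash
python3 - <<'E'
from h import *
p,R=sq((545,201.5));np.set_printoptions(suppress=True,precision=2)
for i in range(4):
    bot.dwell(0.44);print(bot.read_t(),bot.read_grip_width(),bot.read_gripper_force(),bot.read_force()@R)
bot.release();bot.dwell(0.2)
print(bot.read_t(),bot.read_grip_width(),bot.read_force()@R)
bot.move_straight(bot.read_tool_pos()+R[:,2]*190,None,180)
s=bot.snapshot("wrist");np.savez("w2.npz",im=s["image"],P=cloud(s));save(s,"w2.png")
Q=(cloud(s)-p)@R
for z in(-15,0,10):
    m=(abs(Q[...,2]-z)<3)&(abs(Q[...,0])<22)&(Q[...,1]>10)&(Q[...,1]<60);q=Q[m];print(z,len(q),np.percentile(q[:,1],[2,50,98]) if len(q) else '')
print(bot.read_t())
# ik planning for the nut
N=np.array([568.5,-254.5,0])
for a in np.radians(np.arange(-180,181,15)):
    T=np.column_stack([[np.cos(a),np.sin(a),0],[np.sin(a),-np.cos(a),0],[0,0,-1]])
    q=bot.ik(N+[0,0,182],T); print(round(np.degrees(a)), None if q is None else (np.round(q[0],2),np.round(q[5],2)),end='; ')
E
```

```text
4.9417 37.06925063525651 29.936160011566244 [0.23 0.6  8.26]
5.3833 38.07700721714978 29.936085016233847 [-0.78  2.22  7.95]
5.825 37.26393327580384 29.936061888292897 [-0.13  0.98  6.45]
6.2667 37.30343343253551 29.936197244678624 [-0.88  0.67  7.35]
7.3333 87.8193033357738 [-0.74  0.13 -0.65]
-15 37 [16.89 17.08 25.15]
0 47 [19.26 20.04 29.92]
10 84 [21.32 24.42 33.71]
8.5917
-180 (np.float64(-0.46), np.float64(-2.03)); -165 (np.float64(-0.46), np.float64(-2.29)); -150 None; -135 None; -120 None; -105 None; -90 None; -75 (np.float64(-0.46), np.float64(2.42)); -60 (np.float64(-0.46), np.float64(2.16)); -45 (np.float64(-0.46), np.float64(1.9)); -30 (np.float64(-0.46), np.float64(1.63)); -15 (np.float64(-0.46), np.float64(1.37)); 0 (np.float64(-0.46), np.float64(1.11)); 15 (np.float64(-0.46), np.float64(0.85)); 30 (np.float64(-0.46), np.float64(0.59)); 45 (np.float64(-0.46), np.float64(0.32)); 60 (np.float64(-0.46), np.float64(0.06)); 75 (np.float64(-0.46), np.float64(-0.2)); 90 (np.float64(-0.46), np.float64(-0.46)); 105 (np.float64(-0.46), np.float64(-0.72)); 120 (np.float64(-0.46), np.float64(-0.98)); 135 (np.float64(-0.46), np.float64(-1.25)); 150 (np.float64(-0.46), np.float64(-1.51)); 165 (np.float64(-0.46), np.float64(-1.77)); 180 (np.float64(-0.46), np.float64(-2.03));
```

View pics/sq.png

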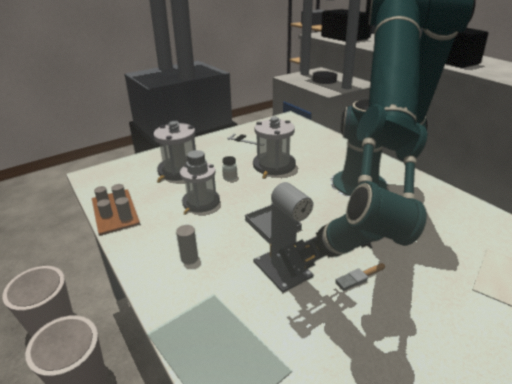

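View pics/w2.png

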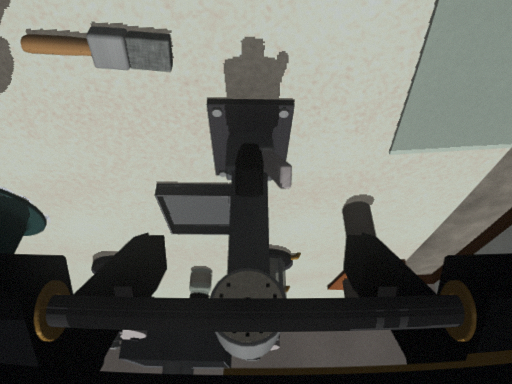

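The trigger was held home (37–38 mm width) for about 2.2 s, and in the wrist view it's back out at (288,175). Next, the nut.

```bash
cat >> h.py <<'E'
def down(a):
    return np.column_stack([[np.cos(a),np.sin(a),0],[np.sin(a),-np.cos(a),0],[0,0,-1]])
E
python3 - <<'E'
from h import *
np.set_printoptions(suppress=True,precision=2)
a=np.radians(-60);N=np.array([568.7,-254.5,0])
bot.move_straight(bot.read_tool_pos()+[0,30,150],None,250)
bot.reach(N+[0,0,380],down(a))
s=bot.snapshot("wrist");P=cloud(s);save(s,"w3.png");np.savez("w3.npz",P=P,im=s["image"])
print(bot.read_t(),bot.read_joint_pos(),bot.read_tool_pos())
for z0,z1,r in((192,206,45),(160,174,50),(128,142,80)):
    m=(np.hypot(P[...,0]-N[0],P[...,1]-N[1])<r)&(P[...,2]>z0)&(P[...,2]<z1);Q=P[m]
    print(z0,len(Q),cv2.minEnclosingCircle(Q[:,:2].astype(np.float32)),Q.mean(0) if len(Q) else '')
E
```

```text
11.8917 [-0.46  0.12  1.56  0.    1.47  2.16] [ 569.24 -253.7   379.9 ]
192 2860 ((571.9638061523438, -255.14163208007812), 30.474700927734375) [ 572.93 -256.35  198.3 ]
160 679 ((572.1919555664062, -255.1131134033203), 35.93567657470703) [ 581.3  -272.13  166.45]
128 5164 ((572.53369140625, -255.3555145263672), 61.98722457885742) [ 576.33 -262.25  135.05]
```

View pics/w3.png

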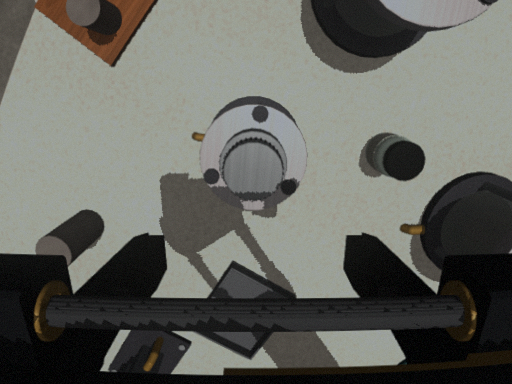

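Wrist view: the nut is centred at about (253,165) on the cell, with clear space around it. The wrist fit gives (572.2, -255.1) and the top camera (568.8, -254.5). I'll weight the wrist view, grip, and check the side force.

```bash
python3 - <<'E'
from h import *
np.set_printoptions(suppress=True,precision=2)
a=np.radians(-60);N=np.array([571.2,-255.0,0])
bot.reach(N+[0,0,250],down(a))
bot.move_straight(N+[0,0,188.5],down(a),70)
f0=bot.read_force();c0=bot.read_tool_pos();print(f0,c0)
bot.grab(20);T=down(a)
print(bot.read_grip_width(),bot.read_gripper_force(),(bot.read_force()-f0)@T,(bot.read_tool_pos()-c0)@T,bot.read_ft_torque(),bot.read_t())
E
```

```text
[-0.17  0.63  0.64] [ 571.58 -255.17  189.01]
57.3177520330962 19.999981289729476 [ 0.07 -0.66 -0.14] [-0.24  0.03  0.24] [0.12 0.06 0.04] 14.0667
```

```bash
python3 - <<'E'
from h import *
np.set_printoptions(suppress=True,precision=2)
a0=np.radians(-60);N=np.array([571.2,-255.0,0])
bot.grab(50)
def lim(a,z):
    q=bot.ik(N+[0,0,z],down(a)); bot.goto_joints(q)
    f=bot.read_force();t=bot.read_ft_torque()
    print(round(a-a0,2),round(z,1),bot.read_t(),f@down(a),t[2],bot.read_grip_width(),bot.read_tool_pos(),flush=True)
    return np.linalg.norm(f)
th=0
while th<3.6:
    th=min(th+(0.2 if th<0.5 else 0.45),3.6)
    if lim(a0+th,188.5+24*th/2/np.pi+0.3)>60: print("STOP");break
E
```

```text
0.2 189.6 14.5917 [ 0.18 -0.11  2.23] 0.07841677486639055 56.99915513651148 [ 570.66 -254.79  188.87]
0.4 190.3 14.9 [-0.75 -0.33  3.12] 0.02860569541365705 56.88514271485344 [ 570.74 -254.8   189.69]
0.6 191.1 15.2083 [-0.37  0.36  3.38] -0.010234449966700586 56.81565870734704 [ 570.9  -254.89  190.69]
1.05 192.8 15.7167 [-0.34 -0.44  2.53] -0.00755552380058548 57.027098367686186 [ 571.04 -254.94  192.57]
1.5 194.5 16.225 [ 0.49 -0.36  4.35] 0.007205626786081599 56.97130738706684 [ 571.15 -254.98  194.41]
1.95 196.2 16.7333 [ 1.02 -0.85  4.4 ] 0.006710110421988551 56.633606640198416 [ 571.16 -255.    196.17]
2.4 198.0 17.2417 [0.23 0.53 2.95] -0.03347238512101208 56.855431188785865 [ 571.19 -254.99  197.91]
2.85 199.7 17.75 [-0.22 -0.47  3.16] -0.03763695018661147 57.05882591566938 [ 571.2  -254.97  199.64]
3.3 201.4 18.2583 [ 0.47 -0.28  3.06] 0.015974643459534137 57.19785729388457 [ 571.2  -254.99  201.37]
3.6 202.6 18.65 [-0.89  0.51  4.28] -0.010391563867398335 57.46229827078413 [ 571.19 -254.99  202.53]
```

```bash
python3 - <<'E'
from h import *
np.set_printoptions(suppress=True,precision=2)
for i in range(8):
    bot.move_straight(bot.read_tool_pos()+[0,0,4 if i<3 else 10],None,40)
    f=bot.read_force();print(bot.read_t(),f,bot.read_tool_pos(),bot.read_grip_width(),flush=True)
    if abs(f[2]+4.4)>12: print("STOP");break
E
```

```text
18.9 [ 0.24 -0.37 -2.45] [ 571.63 -255.27  207.21] 56.76180160041574
19.1667 [-0.47 -0.14 -3.64] [ 571.87 -255.28  211.78] 56.97482653154551
19.4333 [ 0.19 -0.05 -3.27] [ 572.12 -255.38  216.28] 57.02422666881253
19.8417 [-0.4   0.25 -3.04] [ 572.44 -255.56  226.94] 57.37901501816779
20.2583 [-0.14 -0.41 -3.87] [ 572.73 -255.7   237.52] 56.67507483404979
20.675 [ 0.43  0.3  -3.79] [ 573.01 -255.84  248.08] 57.02588477763498
21.0917 [ 0.53 -0.59 -3.24] [ 573.26 -255.98  258.65] 56.95846518104893
21.5083 [-1.1   0.68 -2.93] [ 573.51 -256.12  269.21] 56.95312260834458
```

```bash
python3 - <<'E'
from h import *
np.set_printoptions(suppress=True,precision=2)
C=np.array([440,14.5,0]);T=down(np.pi/2)
bot.reach(C+[0,0,200],T)
f0=np.mean([bot.read_force() for _ in range(3)],0);print(bot.read_t(),f0,bot.read_grip_width(),bot.read_joint_pos())
bot.move_straight(C+[0,0,64],T,100)
z=64
while z>52:
    z-=1;bot.move_straight(C+[0,0,z],T,20);bot.dwell(.1)
    f=np.mean([bot.read_force() for _ in range(3)],0)
    if f[2]-f0[2]>3: break
print(z,f,bot.read_tool_pos(),bot.read_t())
s=bot.snapshot("scene");save(s,"pl.png")
E
```

```text
22.7833 [ 0.35 -0.31 -3.02] 56.83138772345246 [-0.02 -0.15  2.15 -0.    1.14 -0.02]
57 [-3.33  0.4   6.41] [440.16  14.48  57.72] 26.7417
```

View pics/pl.png

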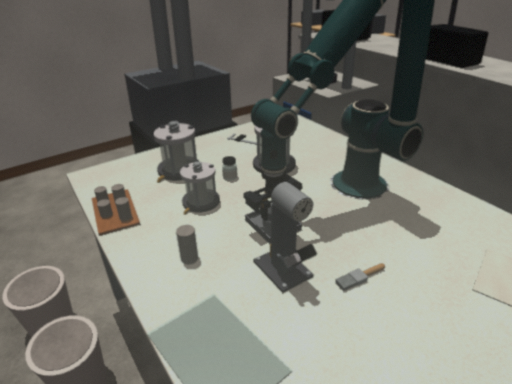

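The stud at (198,170) is now bare. The gripper is over the tray at (272,215), and contact came at the expected floor height. I'll release and check.

```bash
python3 - <<'E'
from h import *
np.set_printoptions(suppress=True,precision=2)
bot.release();bot.dwell(.2)
bot.move_straight(bot.read_tool_pos()+[0,0,200],None,150)
s=bot.snapshot("wrist");save(s,"end.png");P=cloud(s);C=(440,14.5)
for P in(P,cloud(bot.snapshot("top")),cloud(bot.snapshot("scene"))):
    m=(np.hypot(P[...,0]-C[0],P[...,1]-C[1])<55)&(P[...,2]>60)&(P[...,2]<76);Q=P[m]
    print(len(Q),cv2.minEnclosingCircle(Q[:,:2].astype(np.float32)) if len(Q) else '',np.median(Q[:,2]))
print(bot.read_t(),bot.read_force())
E
```

```text
2741 ((439.4834289550781, 15.18795394897461), 30.29342269897461) 67.48339428536036
4 ((419.8992919921875, 30.959291458129883), 6.868307113647461) 66.45105736385369
60 ((449.1759033203125, 10.163692474365234), 25.904436111450195) 68.06172987427624
29.2417 [ 0.28  0.3  -0.52]
```

View pics/end.png

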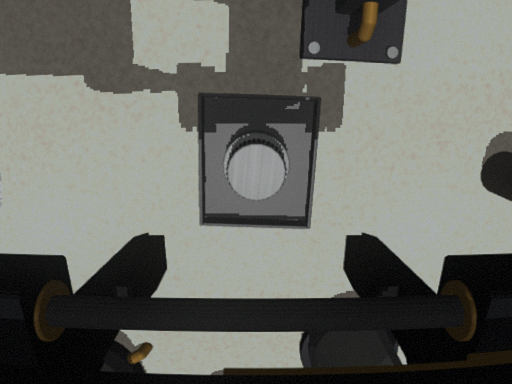

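The nut stands upright in the middle of the tray at (257,165). Its top measures 67.5 mm, against 68 mm expected.

```bash
python3 -c "
from station import bot
print(bot.finish_job())"
```

```text
the job is handed in; nothing more can be done
None
```

The trigger was squeezed home for about 2.2 s and sprang back. The nut was then unscrewed and set upright on the tray floor, bystanders not touched as far as I could see, and the job was handed in at about 29 s of the 72 s allowed.

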